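Seat a watch fixture plate on its locating pins

ROBOT

A 6-joint arm with a two-finger parallel gripper is mounted at the origin on the work surface. World frame = base frame: x ahead of the robot, y to its left, z up, the work surface at z = 0. Lengths are in m, angles in rad, forces in N, time in s.
With the tool pointing down it reaches from about 0.3 to 1 m from the base axis. Payload 5.1 kg.
Tool frame: the origin (TCP) lies at the very end of the fingers, on their centre line; the grasp point (between the pads) lies 19 mm behind it; z points along the fingers, y is the line along which they close (so a half turn about z gives the same grasp; the last joint's range is limited). The gripper opens to 95 mm and grips with 3 to 60 N. Pads are 20 mm wide; open, the fingers measure 119 mm over their backs; the gripper's body (75 mm by 180 mm) begins 59 mm behind the grasp point.
Start: joints at [-1.274, 0.124, 1.65, -0, 1.367, -0.083], TCP at [0.241, -0.604, 0.215] pointing down, gripper open.
Joint ranges: [-2.61, 2.61], [-1.02, 2.33], [0.03, 2.71], [-1.35, 4.49], [0.32, 2.68], [-2.91, 2.91]. Speed limits (rad/s): [2.57, 2.57, 3.14, 3.14, 3.14, 3.14].

INTERFACE

Orientations are given as a unit quaternion [x, y, z, w].
In Python, from rig import r, readout, vision, job gives the robot as it stands. Calls block until the motion is done:
- r.move_to(position, orientation): joint-space move of the TCP to a pose.
- r.move_l(position, frame=None, vel=0.15, guard=None): straight line of the TCP; frame=None keeps the orientation; vel is the mean speed in m/s. With guard (N) it stops when the force on the tool has changed by that much, and returns True; else False.
- r.goto_joints(angles): joint-space move.
- r.command_gripper(opening): finger opening in m; the grip force is fixed at half the most; returns when the fingers have stopped.
- r.dwell(seconds).
- r.solve_ik(position, orientation): joint angles nearest the present ones, or None.
- readout.observe(): the state.
- vision.read_camera(name): name is "scene" or "top" or "wrist"; returns the picture (420x560x3 uint8, blue, green, red); there is no depth.
- vision.get_calibration(name): a dict with "K" (3x3 intrinsics, pixels), "R" (3x3) and "t" (3): a world point X has camera coordinates R X + t; the wrist camera has in their place "tool_from_camera" (4x4, takes a point from camera to tool coordinates, whose origin is the TCP and whose axes are the flange's). Camera axes: x right, y down, z forward; pixel columns grow to the right and rows downward; lengths in m; the calibration is good to about 2 mm. A picture is of the moment at which its call begins: read the wrist's pose just before it. get_calibration takes no time and is no camera call.
A pose or a line that the arm cannot do raises r.Unreachable and nothing moves.
- job.sign_off(): hands the job in; it is judged then, once.
Trained networks look in the newest picture that a camera, given by its name, has taken for a name from the list of things; names that differ only in an ending like _2 or _b are one class to them, and where a whole thing is asked for, a point or a joint stands for the part that bears it (a point fixed in the world has none). Each returns a list of dicts, best first, with "p" (0 to 1); they miss things now and then, are a little off and sometimes report something else, mostly with a low value. They report only what shows in the picture. A call takes as long as a camera call. They do not tell look-alikes from the thing itself.
- vision.boxes_of(camera, name): "centre" ([x, y, z] in m, in world coordinates, good to about 4 mm: the middle of the surface that is visible of it).
- vision.place_of(camera, name): "centre" ([x, y, z] in m, in world coordinates, good to about 4 mm: a listed point, or the origin of a listed thing).
The state is a dict: "time_s": time; "q": joint angles; "qvel": joint speeds; "tau": joint torques, N m; "ee_pos": TCP position; "tcp_rot": TCP orientation; "force": force on the tool from outside, world axes, zero at the start; "moment": the same for the moment, N m; "gripper_width": finger opening in m; "finger_force": force on a finger pad.
Only numpy, scipy, OpenCV 4.12 (cv2) and the standard library are available. Lean on these libraries where they do the work, as an engineer would, in place of code of your own. Each camera call takes 0.05 s, during which the arm holds its last target. There are 200 camera calls.

TASK

The brass fixture plate that carries a watch case lies askew on the engraving block, its far end propped on the block's two locating pins. Push it sideways across the block with the fingertips until both of its holes drop over the two pins and it lies flat on the block; only push it, never lift it off, and leave the bezel, the loupe and the screwdriver where they are.

Things in the scene. Friction and masses are not known exactly. Their poses are not given: they have to be found in the camera images.
- block: Fixed dark steel block, 20 mm high; its top spans own x -105 to +75 mm, y -75 to +55 mm. Origin on the work surface (z = 0); x = from its rear end to its far end, y = towards the blue fence, z up; yawed up to 0.5 rad. Carries two pins. Short yellow lines across the fence and the opposite edge mark x = +15 mm, the pins' line. A seated plate has origin at (0, 0, 20) mm, same axes.
- fence (a point): Middle of the inner face of the fixed blue fence strip on the block, at block x = +5, y = +41, z = 25 mm. The strip is 120 mm long (block x -55 to +65), 14 mm wide, 10 mm above the block's top. A plate squared against it is in line with the pins, 1 mm off centre.
- pin_right (a point): Top of a fixed upright steel pin, 8 mm in diameter with a rounded tip, at block x = +15, y = -26 mm. It stands 12 mm above the block's top (32 mm above the work surface). At the start it is hidden under the plate.
- pin_left (a point): Top of the other pin, alike, at block x = +15, y = +26 mm (nearer the fence).
- plate: Loose brass plate 120 (x) x 80 (y) x 10 mm, 0.5 kg, two through holes. A steel watch case (38 mm across, 8 mm tall) is fixed on top at x = -22 mm. Origin: centre of its underside. Starts 14 to 32 mm short of its seat (to block -x), 4 to 18 mm from it on the side away from the fence, up to 0.12 rad askew, sloping 0.12 rad: far end on the pin tips, rear edge on the block. Slides at 3 to 17 N.
- hole_right (a point): Centre, on the underside, of a 12 mm hole in the plate at plate x = +15, y = -26 mm (2 mm of play all round on the pin). It belongs over pin_right; a plate pushed slowly and squarely drops over the pins by itself and they then stop it.
- hole_left (a point): Centre of the plate's hole at plate x = +15, y = +26 mm, on the underside; it belongs over pin_left.
- plate_rear (a point): Middle of the lower edge of the plate's rear end (plate x = -60 mm), which lies on the block's top, 20 mm above the work surface.
- bezel_mid (a point): Centre of a loose brass ring (watch bezel), 42 mm across, 8 mm high, lying on the table beyond the fence. Leave alone.
- loupe_mid (a point): Centre (16 mm up) of a loose black eye loupe, 38 mm across, 32 mm high, standing on the table beyond the fence. Leave alone.
- screwdriver_grip (a point): Middle of the handle of a loose orange screwdriver, 140 mm long, lying on the table past the block's far end. Leave alone.
Mind the look-alikes: they are no part of the job. Of the things that look like the plate, the smallest one is meant.

How it is judged:
At the end, for the whole second after the job is handed in: Each hole centre is within 3.5 mm of its pin's axis, the plate lies flat (within 0.02 rad) with its underside within 1.5 mm of the block's top, at rest; bezel, loupe and screwdriver are within 20 mm of where they began (horizontal distance between hole_right and pin_right below 0.0035 m and horizontal distance between hole_left and pin_left below 0.0035 m and z of plate in the frame of block between 0.0175 and 0.0215 m and angle between plate's own z axis and vertical below 0.02 rad and linear speed of plate below 0.01 m/s and distance of each of bezel_mid, loupe_mid, screwdriver_grip from where it was at the start of the episode below 0.02 m); the robot touches nothing.
It fails at once if the plate is lifted off the block (its rear end more than 8 mm, or its middle more than 20 mm, above the block's top) or tipped by more than 0.3 rad (z of plate_rear in the frame of block above 0.028 m or z of plate in the frame of block above 0.04 m or angle between plate's own z axis and vertical above 0.3 rad).
It fails at once if the bezel, the loupe or the screwdriver is moved by more than 20 mm (distance of any of bezel_mid, loupe_mid, screwdriver_grip from where it was at the start of the episode above 0.02 m).
It also fails if it takes over 51 s, if anything falls off the work surface, if the arm or the gripper's body presses on something with over 40 N, if the wrist force passes 120 N, or if a joint passes its speed limit or range.

## Working session

There is one attempt and no reset: what is moved stays moved. The work goes in short steps, each a Python script; the robot and the scene stay as the last script left them, time stands still between calls to the robot, and variables do not carry over. Pictures are saved under pics/ and viewed, at most 10 in all, crops included, and the job is handed in when it is done.

```bash
ls; mkdir -p pics
python3 - <<'E'
from rig import r, readout, vision, job
import cv2, numpy as np
for c in ["top","scene"]:
    im=vision.read_camera(c); cv2.imwrite(f"pics/{c}0.png",im)
    k=vision.get_calibration(c)
    for n in ["block","fence","plate","hole_right","hole_left","plate_rear","bezel_mid","loupe_mid","screwdriver_grip"]:
        for d in vision.place_of(c,n):
            X=k["R"]@np.array(d["centre"])+k["t"]; p=k["K"]@X; p=p[:2]/p[2]
            print(c,n,np.round(d["centre"],4),round(d["p"],2),p.round(0))
print(readout.observe()["time_s"])
E
```

```text
pics
top block [ 0.5851 -0.107  -0.0018] 0.83 [328. 193.]
top block [0.6264 0.0062 0.0159] 0.73 [270. 170.]
top fence [ 0.5871 -0.0634  0.0301] 0.81 [306. 188.]
top plate [ 0.5737 -0.1163  0.0287] 0.95 [334. 195.]
top plate [ 5.190e-01 -3.394e-01 -3.000e-04] 0.78 [449. 227.]
top plate [ 0.326  -0.1107  0.0049] 0.73 [332. 329.]
top hole_right [ 0.5499 -0.3032  0.003 ] 0.88 [430. 211.]
top hole_right [ 0.5905 -0.1397  0.0308] 0.83 [346. 186.]
top hole_right [ 0.6017 -0.1268  0.035 ] 0.68 [340. 180.]
top hole_right [ 0.3401 -0.0681  0.0019] 0.62 [309. 321.]
top hole_right [ 0.504  -0.0214  0.005 ] 0.33 [284. 233.]
top hole_left [ 0.4786 -0.3295  0.0034] 0.96 [446. 247.]
top hole_left [ 0.2823 -0.1173  0.0004] 0.77 [336. 354.]
top hole_left [ 0.5811 -0.088   0.031 ] 0.58 [319. 191.]
top plate_rear [ 3.829e-01 -1.718e-01 -1.000e-04] 0.73 [364. 298.]
top plate_rear [ 0.5163 -0.1352  0.0177] 0.63 [344. 226.]
top plate_rear [ 0.5436 -0.4183  0.0021] 0.6 [489. 214.]
top bezel_mid [ 0.7126 -0.0951  0.0141] 0.73 [322. 129.]
top bezel_mid [ 0.5057 -0.018   0.0041] 0.47 [282. 232.]
top loupe_mid 
[... 586 characters left out ...]
-0.0673 -0.0041] 0.75 [330. 185.]
scene hole_right [ 0.5156 -0.13    0.0225] 0.49 [254. 199.]
scene hole_left [ 0.2823 -0.1162 -0.0008] 0.86 [331. 163.]
scene hole_left [ 0.4753 -0.3299 -0.0016] 0.83 [208. 160.]
scene hole_left [ 0.5753 -0.0885  0.0329] 0.68 [246. 218.]
scene plate_rear [ 0.5453 -0.42    0.0023] 0.93 [160. 155.]
scene plate_rear [ 0.5169 -0.1341  0.0211] 0.84 [252. 199.]
scene bezel_mid [ 0.5052 -0.02    0.0009] 0.48 [295. 230.]
scene loupe_mid [0.6199 0.0052 0.0144] 0.79 [263. 261.]
scene loupe_mid [ 0.5955 -0.0834  0.0303] 0.25 [240. 225.]
scene screwdriver_grip [ 0.7155 -0.0997  0.0151] 0.77 [186. 259.]
scene screwdriver_grip [ 0.5134 -0.1331  0.0195] 0.45 [253. 199.]
1.0
```

Run:
```python
import cv2
a=cv2.imread("pics/top0.png")[80:380,220:520]
cv2.imwrite("pics/topc.png",cv2.resize(a,(600,600),interpolation=cv2.INTER_CUBIC))
```

```text
(no output)
```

View pics/topc.png

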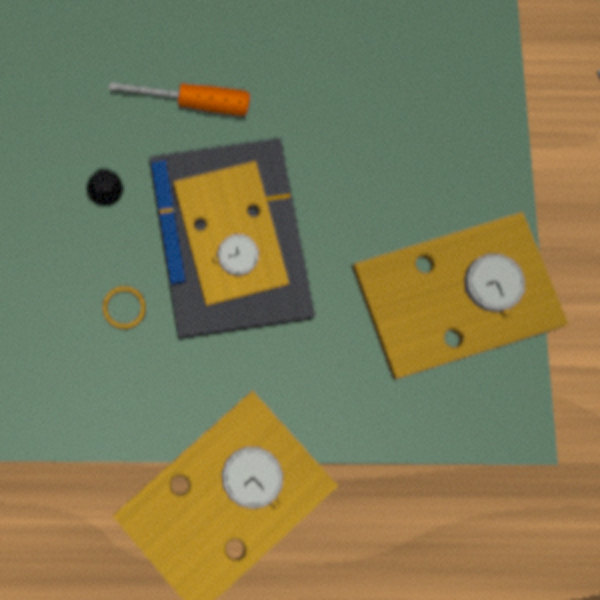

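View pics/scene0.png

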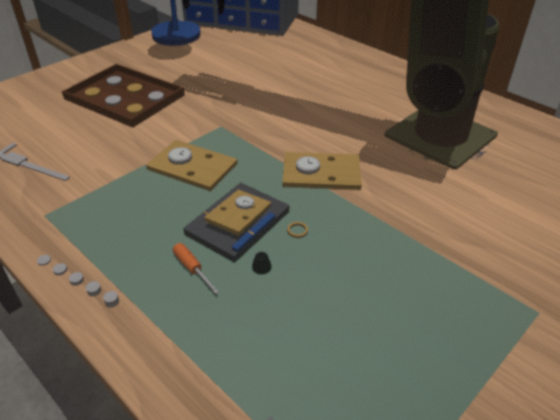

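Three plate-like things in the top picture: one on the block at (334,195), one on the mat at (449,227) and one on the wood at (332,329). The one on the block is the smallest and is propped on the pins, so it is the one meant. The enlarged crop confirms this, with case and holes visible, block yaw about +0.19 and plate about +0.24. Next I look from near with the wrist camera.

Run:
```python
from rig import r, readout, vision, job
import cv2, numpy as np
from scipy.spatial.transform import Rotation as R
print(vision.get_calibration("wrist"))
o=readout.observe(); print(R.from_quat(o["tcp_rot"]).as_matrix().round(3))
# tool y along block y (x-axis along block x), pointing down
yaw=0.19
M=R.from_euler("z",yaw)*R.from_euler("x",np.pi)
ok=[]
for m in (M, M*R.from_euler("z",np.pi)):
    T=vision.get_calibration("wrist")["tool_from_camera"]
    c=m.apply(np.array(T)[:3,3]); p=np.array([.575,-.11,.28])-np.r_[c[:2],0]
    q=r.solve_ik(p,m.as_quat()); print(p,q)
    if q is not None: ok.append((np.abs(np.array(q)-o["q"]).sum(),p,m.as_quat()))
_,p,qu=min(ok,key=lambda t:t[0])
r.move_to(p,qu)
o=readout.observe()
im=vision.read_camera("wrist"); cv2.imwrite("pics/w0.png",im)
np.savez("w0.npz",p=o["ee_pos"],q=o["tcp_rot"]); print(o["time_s"],o["ee_pos"],o["tcp_rot"])
for n in ["block","fence","plate","hole_right","hole_left","plate_rear","pin_right","pin_left"]:
    for d in vision.place_of("wrist",n): print(n,np.round(d["centre"],4),round(d["p"],2))
```

```text
{'K': array([[353.91613525,   0.        , 279.28705359],
       [  0.        , 353.91613525, 209.32951274],
       [  0.        ,   0.        ,   1.        ]]), 'tool_from_camera': array([[-1.82870512e-04, -9.71655190e-01, -2.36402533e-01,
         6.63773450e-02],
       [ 9.99999930e-01, -2.55209217e-04,  2.75398320e-04,
        -1.09176215e-03],
       [-3.27924312e-04, -2.36402466e-01,  9.71655168e-01,
        -1.70843350e-01],
       [ 0.00000000e+00,  0.00000000e+00,  0.00000000e+00,
         1.00000000e+00]])}
[[ 0.929  0.371  0.   ]
 [ 0.371 -0.929 -0.   ]
 [ 0.     0.    -1.   ]]
[ 0.51002336 -0.12360807  0.28      ] [-3.40087878e-01 -1.89182793e-01  1.84673256e+00 -4.44089210e-16
  1.48404288e+00  1.04070845e+00]
[ 0.63997664 -0.09639193  0.28      ] [-2.32408076e-01  8.60711920e-02  1.58202396e+00 -4.44089210e-16
  1.47349750e+00 -1.99320440e+00]
3.0 [ 0.50993495 -0.12427083  0.27980129] [ 9.95536762e-01  9.43743557e-02 -1.86665261e-04  3.40900849e-05]
fence [ 0.5824 -0.0666  0.0273] 0.57
fence [ 0.5774 -0.1184  0.0304] 0.21
plate [ 0.5759 -0.1196  0.0265] 0.82
plate [ 0.3242 -0.1071  0.0021] 0.72
plate [ 0.5187 -0.3344  0.0023] 0.67
hole_right [ 0.3409 -0.0729 -0.0018] 0.89
hole_right [ 0.5406 -0.3024  0.0006] 0.58
hole_left [ 0.2838 -0.1215  0.0005] 0.93
hole_left [ 0.579  -0.0903  0.0268] 0.85
hole_left [ 0.4749 -0.3296  0.001 ] 0.81
plate_rear [ 0.5184 -0.1352  0.0211] 0.85
plate_rear [ 0.3833 -0.1783  0.0015] 0.71
plate_rear [ 0.5434 -0.4213  0.0009] 0.69
pin_right [ 0.6036 -0.1312  0.031 ] 0.7
pin_right [ 0.5731 -0.1183  0.0291] 0.66
pin_left [ 0.5944 -0.0802  0.0301] 0.93
```

View pics/w0.png

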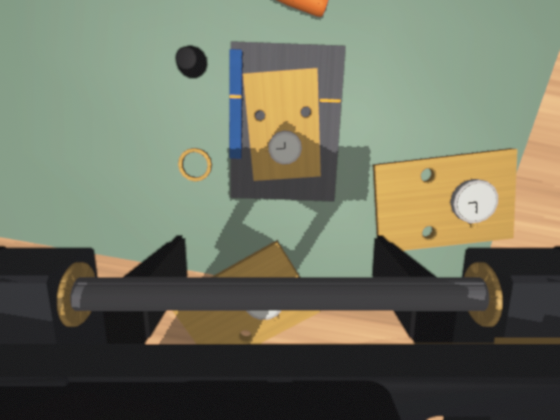

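The wrist view shows the fence strip from (236,48) to (236,158), yellow marks at (235,97) and (330,100), the plate corners at about (243,74), (318,68), (321,178), (252,181), and the holes at (260,115) and (306,112). I'll measure the block and plate frames by segmentation.

```bash
cat > h.py <<'E'
from rig import r, readout, vision, job
import cv2, numpy as np
from scipy.spatial.transform import Rotation as Rn
from scipy.optimize import least_squares
def cam(c,p=None,q=None):
    k=vision.get_calibration(c)
    if c!="wrist": return k["K"],k["R"],k["t"]
    T=np.eye(4); T[:3,:3]=Rn.from_quat(q).as_matrix(); T[:3,3]=p
    W=np.linalg.inv(T@k["tool_from_camera"]); return k["K"],W[:3,:3],W[:3,3]
def back(C,uv,z):
    K,R,t=C; o=-R.T@t; d=R.T@np.linalg.solve(K,[uv[0],uv[1],1.]); return o+d*(z-o[2])/d[2]
def proj(C,X):
    K,R,t=C; x=(np.atleast_2d(X)@R.T+t)@K.T; return x[:,:2]/x[:,2:]
def mask(im,lo,hi,near):
    m=cv2.inRange(cv2.cvtColor(im,cv2.COLOR_BGR2HSV),lo,hi)
    m=cv2.morphologyEx(m,cv2.MORPH_OPEN,np.ones((3,3)))
    n,l,s,c=cv2.connectedComponentsWithStats(m)
    i=1+np.argmin(np.hypot(*(c[1:]-near).T)+1e3*(s[1:,4]<100))
    return np.uint8(l==i)*255, s[i,4]
def w(yaw,x,y,P):
    c,s=np.cos(yaw),np.sin(yaw); return np.c_[x+c*P[:,0]-s*P[:,1],y+s*P[:,0]+c*P[:,1],P[:,2]]
def quad(m):
    h=cv2.convexHull(cv2.findContours(m,0,1)[0][0]).astype(float)[:,0]
    return h
def silh(P,C):  # hull of projected points
    return cv2.convexHull(proj(C,P).astype(np.float32))
def fit(C,m,model,x0):
    """fit (x,y,yaw) so that the model hull's moments match the mask's outline"""
    cs=max(cv2.findContours(m,cv2.RETR_EXTERNAL,cv2.CHAIN_APPROX_NONE)[0],key=cv2.contourArea)
    pts=cs[:,0].astype(float)
    f=lambda v:[cv2.pointPolygonTest(silh(model(v),C),tuple(p),True)-.5 for p in pts]
    s=least_squares(f,x0,loss="soft_l1",f_scale=.7,diff_step=1e-3,x_scale=[.01,.01,.05]); return s.x,np.median(np.abs(s.fun))
def box(x0,x1,y0,y1,z0,z1):
    return np.array([[x,y,z] for x in(x0,x1) for y in(y0,y1) for z in(z0,z1)])/1e3
FEN=box(-55,65,41,55,20,30); 
def fence(v): return w(v[2],v[0],v[1],FEN)
def plate(v,th=.12):   # v: rear mid (x,y), yaw; sloping th up towards +x
    P=box(0,120,-40,40,0,10); c,s=np.cos(th),np.sin(th)
    P=np.c_[P[:,0]*c-P[:,2]*s,P[:,1],P[:,0]*s+P[:,2]*c+.02]; return w(v[2],v[0],v[1],P)
def inblock(b,p):
    d=np.array(p)[:2]-b[:2]; c,s=np.cos(b[2]),np.sin(b[2]); return np.array([c*d[0]+s*d[1],-s*d[0]+c*d[1]])
BL=((100,120,50),(130,255,255)); BR=((12,110,90),(32,255,255))
E
cat > m.py <<'E'
from h import *
z=np.load("w0.npz"); 
for n,f,nb,npl in (("wrist","pics/w0.png",(236,103),(283,125)),("top","pics/top0.png",(304,190),(334,195))):
    im=cv2.imread(f); C=cam(n,z["p"],z["q"])
    mb,a=mask(im,*BL,nb); mp,a2=mask(im,*BR,npl)
    b,e=fit(C,mb,fence,[.58,-.107,.19]); p,e2=fit(C,mp,plate,[.517,-.134,.22])
    print(n,a,b.round(4),round(e,2),"|",a2,p.round(4),round(e2,2),"rear in block",(1e3*inblock(b,p)).round(1),round(p[2]-b[2],3))
    # block yellow marks check and block corners
    P=np.array([[-105,-75,20],[75,-75,20],[75,55,20],[-105,55,20],[15,-75,20.]])/1e3
    print(proj(C,w(b[2],b[0],b[1],P)).round(0).tolist())
    cv2.polylines(im,[np.int32(silh(fence(b),C))],1,(255,255,255)); cv2.polylines(im,[np.int32(silh(plate(p),C))],1,(0,0,255))
    cv2.polylines(im,[np.int32(proj(C,w(b[2],b[0],b[1],P[:4])))],1,(0,255,0))
    if n=="wrist": cv2.imwrite("pics/f0.png",cv2.resize(im[20:220,170:390],None,fx=3,fy=3)[:600])
E
python3 m.py
```

```text
wrist 643 [ 0.5477 -0.1114  0.1491] 0.97 | 6567 [ 0.5151 -0.131   0.2559] 0.32 rear in block [-35.1 -14.6] 0.107
[[331.0, 232.0], [343.0, 83.0], [230.0, 78.0], [229.0, 228.0], [339.0, 136.0]]
top 267 [ 0.586  -0.1069  0.1497] 0.26 | 2448 [ 0.5138 -0.1324  0.2553] 0.44 rear in block [-75.2 -14.5] 0.106
[[377.0, 238.0], [360.0, 148.0], [295.0, 157.0], [309.0, 248.0], [366.0, 177.0]]
```

The yellow mark splits the fence mask, so I'll join the pieces.

```bash
sed -i 's|    n,l,s,c=cv2.conn|    m=cv2.morphologyEx(m,cv2.MORPH_CLOSE,np.ones((15,5) if lo[0]==100 else (1,1)))\n    n,l,s,c=cv2.conn|' h.py; python3 m.py
```

```text
wrist 1242 [ 0.5867 -0.1055  0.1527] 0.8 | 6567 [ 0.5151 -0.131   0.2559] 0.32 rear in block [-74.7 -14.3] 0.103
[[334.0, 202.0], [346.0, 45.0], [230.0, 41.0], [230.0, 198.0], [342.0, 101.0]]
top 465 [ 0.5859 -0.1068  0.1519] 0.27 | 2448 [ 0.5138 -0.1324  0.2553] 0.44 rear in block [-75.1 -14.4] 0.103
[[377.0, 238.0], [360.0, 148.0], [294.0, 157.0], [309.0, 248.0], [366.0, 177.0]]
```

View pics/f0.png

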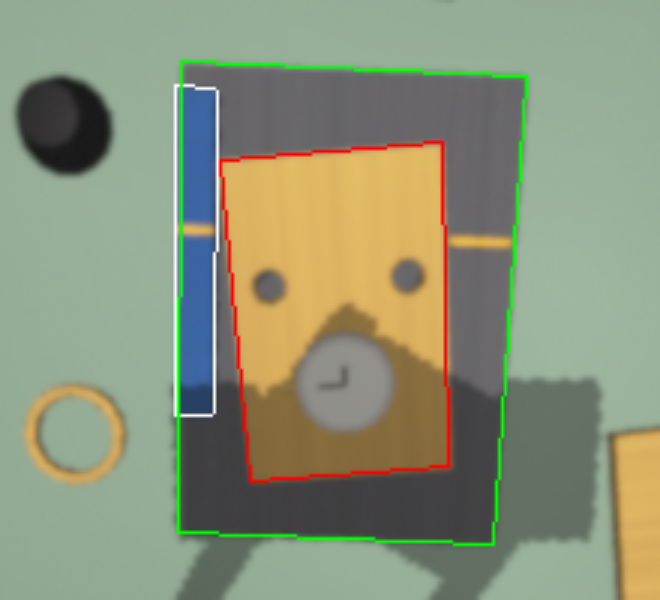

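The fits match the picture. The block is at (0.5864, -0.106), yaw 0.152. The plate is askew by +0.103 with its rear at block (-75, -14.4), within the ranges given. First I square it against the fence with a two-finger side push.

```bash
cat >> h.py <<'E'
B=np.array([.5864,-.106,.152])
def bw(x,y,z): return w(B[2],B[0],B[1],np.array([[x,y,z]])/1e3)[0]   # block mm -> world m
def ori(a):
    M=Rn.from_euler("z",B[2]+a)*Rn.from_euler("x",np.pi)
    q0=readout.observe()["q"]
    c=[m.as_quat() for m in (M,M*Rn.from_euler("z",np.pi))]
    cost=lambda q:(lambda s:9e9 if s is None else np.abs(np.array(s)-q0).max())(r.solve_ik(bw(-18,-40,100),q))
    return min(c,key=cost)
def look(name):
    z=np.load("w0.npz"); r.move_to(z["p"],z["q"]); o=readout.observe()
    im=vision.read_camera("wrist"); cv2.imwrite(f"pics/{name}.png",im)
    return im,cam("wrist",o["ee_pos"],o["tcp_rot"])
def where(im,C,near,th,tag):
    mp,a=mask(im,*BR,near); p,e=fit(C,mp,lambda v:plate(v,th),[*bw(-65,-2,20)[:2],B[2]])
    print(tag,a,"err",round(e,2),"rear in block",(1e3*inblock(B,p)).round(1),"dyaw",round(p[2]-B[2],3))
E
python3 - <<'E'
from h import *
q=ori(np.pi/2)
r.command_gripper(.06)
r.move_to(bw(-18,-70,90),q)
r.move_l(bw(-18,-70,23),vel=.1)
o=readout.observe(); f0=np.array(o["force"]); print(o["time_s"],f0.round(1))
for y in (-64,-60,-56,-52,-48.5):
    g=r.move_l(bw(-18,y,23),vel=.02,guard=30); o=readout.observe()
    print(y,g,(1e3*inblock(B,o["ee_pos"])).round(1),(np.array(o["force"])-f0).round(1),round(o["moment"][2],2))
    if g: break
r.move_l(bw(-18,-70,23),vel=.08); r.move_l(bw(-18,-70,90),vel=.15)
im,C=look("w1"); print(readout.observe()["time_s"])
for th in (.1,.12): where(im,C,(283,125),th,th)
cv2.imwrite("pics/w1c.png",cv2.resize(im[20:220,170:390],None,fx=3,fy=3))
E
```

```text
6.4583 [0.3 0.5 0.3]
-64 False [-17.8 -64. ] [-0.5 -0.7  0.1] -0.01
-60 False [-18.1 -59.9] [-0.6 -1.2 -0. ] 0.01
-56 False [-18.  -55.7] [-1.  -2.3  0. ] 0.03
-52 False [-17.8 -51.6] [-0.2 -1.2 -0.3] 0.06
-48.5 False [-17.6 -51.1] [  1.  -10.2  -2. ] 0.18
10.7583
0.1 6520 err 0.24 rear in block [-71.7   1.1] dyaw 0.002
0.12 6520 err 0.22 rear in block [-71.6   1.1] dyaw 0.001
```

View pics/w1c.png

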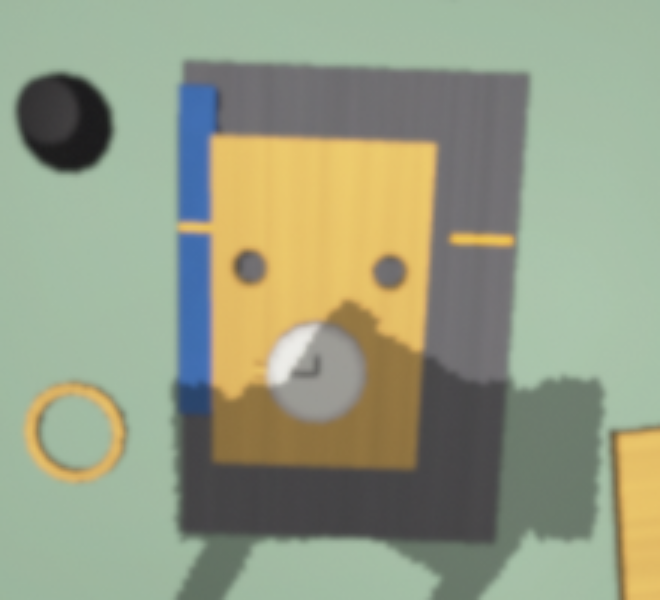

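The plate is now squared against the fence: dyaw 0.001, rear at block (-71.7, +1.1). The holes at (250,267) and (390,271) are still short of the yellow line. Next is the rear push.

Run:
```python
from h import *
q=ori(0)
r.command_gripper(.05)
r.move_to(bw(-92,1,90),q)
r.move_l(bw(-92,1,23),vel=.1)
o=readout.observe(); f0=np.array(o["force"]); print(o["time_s"])
for x in (-84,-80,-77,-75,-73.5,-72,-71,-70,-69,-68,-67,-66):
    g=r.move_l(bw(x,1,23),vel=.012,guard=30); o=readout.observe()
    f=Rn.from_euler("z",-B[2]).apply(np.array(o["force"])-f0)
    print(x,g,(1e3*inblock(B,o["ee_pos"])).round(1),f.round(1),round(o["moment"][2],2))
    if g or f[0]<-22: break
r.move_l(bw(-92,1,23),vel=.06); r.move_l(bw(-92,1,90),vel=.15)
im,C=look("w2"); print(readout.observe()["time_s"])
for th in (0,.06,.12): where(im,C,(278,125),th,th)
cv2.imwrite("pics/w2c.png",cv2.resize(im[20:220,170:390],None,fx=3,fy=3))
```

```text
12.8167
-84 False [-84.5   1. ] [-5.3  0.3  3.1] 0.06
-80 False [-80.5   1.1] [-5.4  0.4  2.9] -0.02
-77 False [-76.1   0.9] [-1.1  0.4 -0. ] -0.01
-75 False [-74.7   1. ] [-0.4  0.6  1.1] 0.02
-73.5 False [-73.4   1. ] [-1.1  0.2 -0.1] 0.01
-72 False [-72.6   1. ] [-4.8 -0.6  2.4] 0.01
-71 False [-71.1   1. ] [-3.9 -0.3  1. ] -0.02
-70 False [-69.9   1. ] [-3.4 -0.2  0.5] 0.01
-69 False [-69.2   1.1] [-5.7  0.3  1.1] -0.01
-68 False [-69.1   1.1] [-8.6 -0.   3.5] -0.01
-67 False [-69.    1.1] [-12.    0.4   6.9] -0.01
-66 False [-68.9   1.1] [-15.2  -1.4   8.9] 0.01
18.9
0 6596 err 0.26 rear in block [-57.2   0.4] dyaw 0.003
0.06 6596 err 0.48 rear in block [-57.3   0.5] dyaw 0.002
0.12 6596 err 0.85 rear in block [-57.1   0.5] dyaw 0.0
```

View pics/w2c.png

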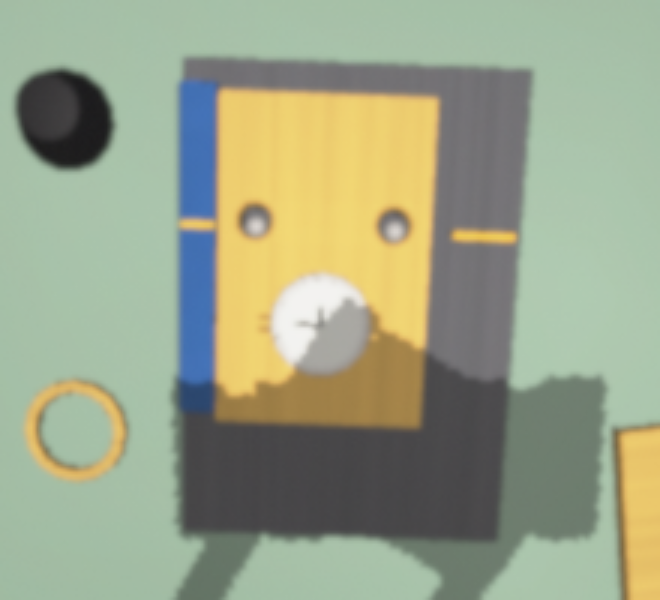

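Run:
```python
from h import *
z=np.load("w0.npz"); im=cv2.imread("pics/w2.png"); o=readout.observe(); C=cam("wrist",o["ee_pos"],o["tcp_rot"])
for th in (-.03,-.015,0,.015,.03,.045): where(im,C,(278,125),th,th)
it=vision.read_camera("top")
mp,a=mask(it,*BR,(330,188)); 
for th in (0,.03,.06):
    p,e=fit(cam("top"),mp,lambda v:plate(v,th),[*bw(-60,0,20)[:2],B[2]]); print("top",th,(1e3*inblock(B,p)).round(1),round(p[2]-B[2],3),round(e,2))
```

```text
-0.03 6596 err 0.28 rear in block [-57.8   0.8] dyaw 0.003
-0.015 6596 err 0.26 rear in block [-57.9   0.8] dyaw 0.003
0 6596 err 0.28 rear in block [-57.9   0.8] dyaw 0.003
0.015 6596 err 0.29 rear in block [-58.    0.8] dyaw 0.003
0.03 6596 err 0.39 rear in block [-58.    0.8] dyaw 0.002
0.045 6596 err 0.48 rear in block [-58.    0.8] dyaw 0.002
top 0 [129.4 -32.1] 0.432 3.04
top 0.03 [129.5 -32. ] 0.437 3.04
top 0.06 [129.6 -31.9] 0.442 3.05
```

The plate is flat (best tilt about 0), about 2 mm past its seat in x (the play of the holes) and 0.8 mm off in y. The pins show in both holes and the arm is clear.

```bash
python3 -c "
from rig import r,readout,vision,job
print(job.sign_off(), readout.observe()['time_s'])"
```

```text
the job is handed in; nothing more can be done
the job is handed in; nothing more can be done
```

The job is handed in: the plate was pushed square to the fence and then forward until it dropped over both pins; the last wrist picture showed it flat, about 2 mm off its seat (limit 3.5 mm), at about 19 s of the 51 s allowed, but the judge's verdict was not shown.

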